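# Turn a praline mould face-down in a hinged flipper

### The job

Take the grey praline mould lying on the table, lay it open cells up squarely in the pocket of the tilted hinged plate, and let go. Then swing the plate over by its grip bar, all the way to its stop, so that the mould drops face-down into the draining nest; keep hold of the bar the whole way so the plate does not fall over and slam. Leave the plate over the nest and do not disturb the other things on the table.

Things in the scene. Friction and masses are not known exactly. Their poses are not given: they have to be found in the camera images.
- mould: Loose rigid grey praline mould, 54 x 130 x 24 mm (its x, y, z), about 0.15 kg: 2 x 5 open square cells in its face, flat closed back. Starts on the table face up, turned up to 35 degrees either way. Origin: centre of its flat back (underside at the start); z out of the open face; y along its length; same when turned half round about z. Grasp across the 54 mm.
- flipper: Fixed dark steel stand, foot 190 x 176 x 8 mm with two cheeks that carry the hinge; origin at the centre of its underside on the table. Its x points from the nest to the plate (roughly away from the robot, yaw up to 17 degrees either way), y along the hinge, z up.
- hinge (a point): Centre of the hinge line, 48 mm above the table; axes as the stand's; the hinge line runs along y. There is no pin in the middle 100 mm of its length.
- plate (a joint): Angle of the aluminium plate, rad. 0: resting on the far side, pocket sloping 30 degrees, free edge high, facing up and toward the nest and robot. Grows as the free edge swings over toward the robot; 1.05 upright; 2.094 its stop, lying over the nest, sloping 30 degrees the other way. 0.35 kg, little friction: let go, it falls to either side.
- plate_seat (a point): Centre of the pocket floor, 55 mm from the hinge. Turns with the plate: x up the slope, y along the hinge, z out of the pocket. The seated mould's origin is here, axes alike. Two ledges 24 mm high 27 mm toward the hinge, 70 mm between them; end walls 18 mm high at +-67.5 mm (2.5 mm play); a 5 mm lip 32 mm up the slope, open over its middle 68 mm.
- plate_bar (a point): Middle of the round steel grip bar, 12 mm thick, 94 mm long along y, on two rods at +-47 mm; 126 mm from the hinge line along the plate; 38 mm clear between bar and mould. Turns with the plate; it can turn between gripping fingers. Swung over, the mould stays in by its weight to some 25 degrees past upright, then tips into the nest by itself.
- nest_seat (a point): Centre of the floor of the fixed steel draining nest on the robot's side. x up its 30 degree slope (toward the robot), z out of it, y along the hinge. Ledges 29 mm toward the hinge and 33 mm up the slope, 10 to 12 mm high; end walls at +-69.5 mm. The face-down mould's face lies on this floor, its origin 24 mm out along z; 6 mm to spare under the closed plate.
- small_bowl: Bystander: small steel bowl, 117 mm across, 45 mm high, origin under its centre; changes places with the mould.
- tape_roll: Bystander: roll of tape, 96 mm across, 25 mm high, origin under its centre.

How it is judged:
By the outcome, as a careful person would: the job done as asked, in the order asked, and still so for the second after the job is handed in, with the robot touching nothing.
It also fails if it takes over 61 s, if anything falls off the work surface, if the arm or the gripper's body presses on something with over 40 N, if the wrist force passes 120 N, or if a joint passes its speed limit or range.

### The arm

A 6-joint arm with a two-finger parallel gripper is mounted at the origin on a cart in front of the work surface, level with it; the furniture and walls round the work are solid. World frame = base frame: x ahead of the robot, y to its left, z up, the work surface at z = 0. Lengths are in mm, angles in degrees, forces in N, time in s.
With the tool pointing down it reaches from about 250 to 725 mm from the base axis. Payload 4 kg.
Tool frame: the origin (TCP) lies at the very end of the fingers, on their centre line; the grasp point (between the pads) lies env.tcp_to_grasp behind it (env.tcp_to_grasp is the distance from the TCP to the grasp point, in mm); z points along the fingers, y is the line along which they close (so a half turn about z gives the same grasp; the last joint's range is limited). The gripper opens to 85 mm and grips with 20 to 120 N. Pads are 22 mm wide; open, the fingers measure 114 mm over their backs; the gripper's body (76 mm by 85 mm) begins 54 mm behind the grasp point. The pads swing forward as they close: fully open they stand 13 mm farther back than shut.
Start: joints at [-63.083, 13.785, 0.286, 76.501, 0, 90], TCP at [226.352, -445.83, 231.306] pointing down, gripper open.
Joint ranges: [-155.79, 155.79], [-60.16, 107.12], [-62.33, 73.08], [-114, 123.19], [-81.49, 82.49], [-180, 180]. Speed limits (degrees/s): [159.86, 159.86, 180, 180, 180, 180].

### API

Orientations are given as a 3x3 rotation matrix whose columns are the frame's x, y, z axes.
In Python, from cell import env, get_image gives the robot as it stands. The module is installed in compiled form; this text tells all that it offers.
- The arm moves only by the tool jog_arm, never from a script. Its argument "deltas" is text: rows parted by semicolons, each of 4 numbers parted by spaces: the shift along the tool's x, y, z in cm, then the turn about the tool's z in rad. A call has 1 to 20 rows; each row shifts and turns the commanded pose from where the row before left it, along the tool's axes as they then stand; what a row does not reach is not made up. A row lasts 1/8 s, in which the tool goes at most 62.5 mm and 10.7 degrees, less where a joint would pass 70% of its speed; a pose out of reach is approached as far as the arm can. A call with a gripper value outside its range is refused whole. "jaw" is the finger opening in cm, from 0 to 8.54, set as the call begins (left out, the last holds). The fingers move at their own pace and stop on an object; the grip force is fixed at half the most. Time passes only in rows, so rows that do not move let the fingers close. It gives the time, the measured TCP pose, the force, the opening and the grip force at its end, in the units of the state.
- env.state(): the state, without advancing time (a new reading comes with each control period).
- get_image(name): name is "scene" or "top"; returns a dict with "color" (400x640x3 uint8, red, green, blue), "range_z" (400x640 float32, mm along the optical axis (not along the pixel's ray), 0 where there is no reading), "fx", "fy", "cx", "cy" (pixels), "rvec" (rotation vector, rad) and "tvec" (3), from world to camera coordinates, as OpenCV has them. Camera axes: x right, y down, z forward; pixel columns grow to the right and rows downward; lengths in mm; the calibration is good to about 2 mm. A picture is of the moment at which its call begins.
- env.hand_in(): hands the job in; it is judged then, once.
The state is a dict: "t": time; "q": joint angles; "dq": joint speeds; "joint_efforts": joint torques, N m; "tcp_pos": TCP position; "eef_rot": TCP orientation; "force": force on the tool from outside, world axes, zero at the start; "torque": the same for the moment, N m; "opening": opening from 0.0 (shut) to 1.0 (fully open); "finger_force": force on a finger pad.
Only numpy, scipy, OpenCV 4.12 (cv2) and the standard library are available. Lean on these libraries where they do the work, as an engineer would, in place of code of your own. Each camera call takes 0.05 s, during which the arm holds its last target. There are 200 camera calls.

## Working session

There is one attempt and no reset: what is moved stays moved. The work goes in short steps, Python scripts to look and compute and a tool call to move; the robot and the scene stay as the last step left them, time stands still between calls to the robot, and variables do not carry over. Pictures are saved under pics/ and viewed, at most 10 in all, crops included, and the job is handed in when it is done.

Besides the shell and the picture viewer there is one more tool, called as a command line: name --argument value ..., lists and objects as JSON in quotes. jog_arm: Moves the arm, as the interface text tells. Its arguments: {"type":"object","properties":{"deltas":{"type":"string"},"jaw":{"type":"number"}},"required":["deltas"]}

```bash
mkdir -p pics; cat > h.py <<'E'
import numpy as np, cv2
from cell import env, get_image
def cam(n):
    d=get_image(n); R=cv2.Rodrigues(np.array(d["rvec"],float))[0]; t=np.array(d["tvec"],float).ravel()
    return d,R,t
def cloud(d,R,t):
    z=d["range_z"]; v,u=np.mgrid[:z.shape[0],:z.shape[1]]
    p=np.stack([(u-d["cx"])/d["fx"]*z,(v-d["cy"])/d["fy"]*z,z],-1)
    w=(p-t)@R; w[z<=0]=np.nan
    return w
def save(n,c): cv2.imwrite(f"pics/{n}.png",c[...,::-1])
E
python3 - <<'E'
from h import *
print(env.tcp_to_grasp, env.state())
for n in("scene","top"):
    d,R,t=cam(n); np.savez(f"{n}0.npz",w=cloud(d,R,t),c=d["color"]); save(n+"0",d["color"]); print(n,-R.T@t,R[2],d["fx"])
E
```

```text
18.700000000000003 {'t': 0.0, 'q': array([-6.30821510e+01,  1.38314065e+01,  2.13818587e-01,  7.64997717e+01,
       -1.92732324e-03,  9.00016559e+01]), 'dq': array([-0.0817569 , -0.03656812, -0.08665171,  0.08713249, -0.01796675,
       -0.01383978]), 'joint_efforts': array([ 3.47230025e-04, -3.72320187e+01,  2.52406061e+01,  1.68640679e-02,
        2.04270800e-04, -1.23671518e-05]), 'tcp_pos': array([ 226.06753364, -445.28216709,  230.42053199]), 'eef_rot': array([[ 8.91669594e-01,  4.52685784e-01, -9.57289289e-04],
       [ 4.52686795e-01, -8.91667755e-01,  1.81116076e-03],
       [-3.36972628e-05, -2.04830920e-03, -9.99997902e-01]]), 'force': array([ 0.96663903,  0.00152812, -0.01482521]), 'torque': array([0.04525699, 0.02306422, 0.02208144]), 'finger_force': 0.0, 'opening': 1.00112921120106}
scene [-204.33196519  693.45292165  661.00965001] [ 0.71694455 -0.42621677 -0.55166092] 444.76137211149194
top [ 389.89562747  246.79620896 1025.67734951] [ 0.174246   -0.00191023 -0.9847003 ] 398.3613531433984
```

View pics/scene0.png

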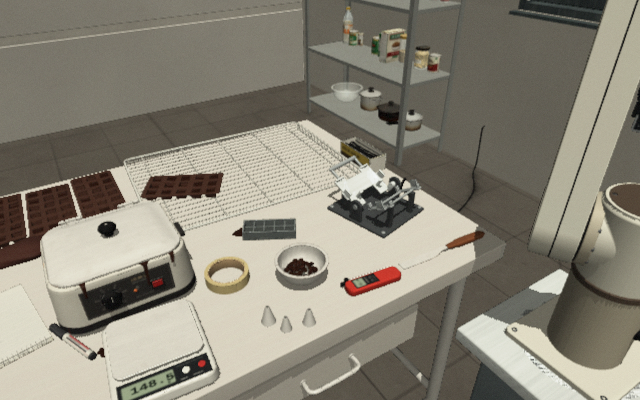

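View pics/top0.png

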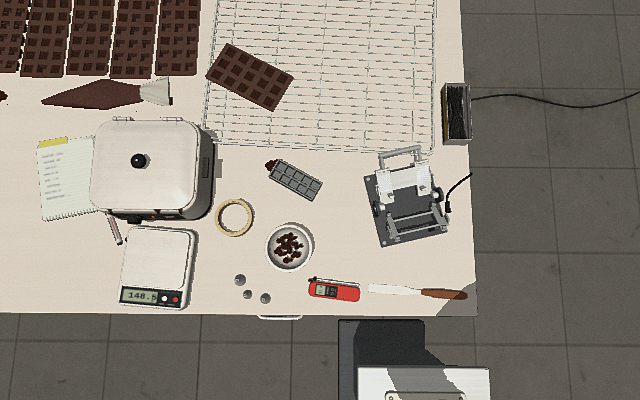

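```bash
python3 - <<'E'
from h import *
T=np.load("top0.npz"); S=np.load("scene0.npz")
a=cv2.resize(T["c"][140:260,250:340],None,fx=4,fy=4,interpolation=cv2.INTER_CUBIC)
b=cv2.resize(T["c"][140:260,355:455],None,fx=4,fy=4,interpolation=cv2.INTER_CUBIC)
save("crop1",np.hstack([a,b]))
for D,n in((T,"top"),(S,"scene")):
    w=D["w"]
    if n=="top": r=w[150:205,260:330].reshape(-1,3)
    else: r=w[210:250,230:305].reshape(-1,3)
    m=r[(r[:,2]>17)&(r[:,2]<32)].astype(np.float32)
    print(n,len(m),cv2.minAreaRect(m[:,:2]),np.median(m[:,2]), m[:,:2].min(0),m[:,:2].max(0))
    # table height
    print("table",np.nanmedian(r[np.abs(r[:,2])<8][:,2]))
w=T["w"]
np.set_printoptions(precision=0,suppress=True,linewidth=220)
print("z grid top flipper"); print(w[144:250:4,360:456:4,2])
print("x col", w[144:250:8,405,0],"y row",w[195,360:456:8,1])
E
```

```text
Traceback (most recent call last):
cv2.error: OpenCV(4.12.0) /io/opencv/modules/imgproc/src/convhull.cpp:143: error: (-215:Assertion failed) total >= 0 && (depth == CV_32F || depth == CV_32S) in function 'convexHull'
```

View pics/crop1.png

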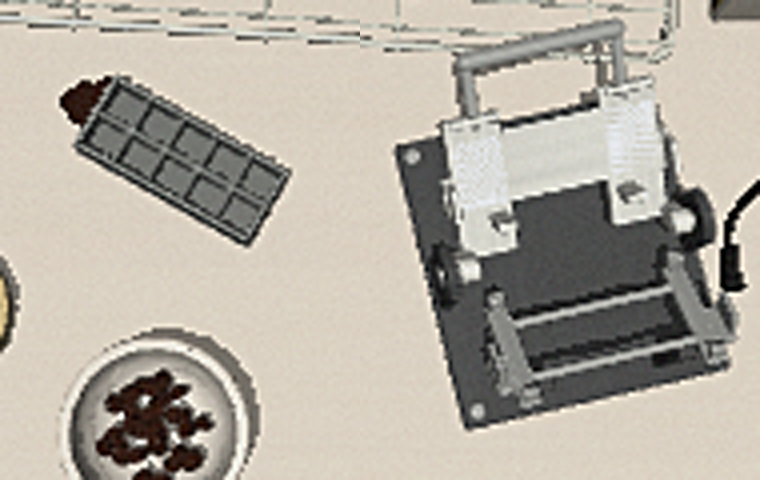

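```bash
python3 - <<'E'
from h import *
np.set_printoptions(precision=1,suppress=True,linewidth=220)
T=np.load("top0.npz"); S=np.load("scene0.npz")
for D,n in((T,"top"),(S,"scene")):
    w=D["w"]
    r=(w[150:205,260:330] if n=="top" else w[210:250,230:305]).reshape(-1,3)
    m=r[(r[:,2]>17)&(r[:,2]<32)]
    print(n,len(m),cv2.minAreaRect(np.ascontiguousarray(m[:,:2],np.float32)),np.median(m[:,2]))
    print("table",np.nanmedian(r[np.abs(r[:,2])<8][:,2]))
d,R,t=cam("top"); C=-R.T@t
def ray(u,v,z):
    k=R.T@np.array([(u-d["cx"])/d["fx"],(v-d["cy"])/d["fy"],1]); return C+k*(z-C[2])/k[2]
px=np.array([(397,147),(468,430),(730,362)]); 
P=np.array([ray(355+(a-360)/4,140+b/4,8) for a,b in px]); print("foot FL,NL,NR",P)
print("len",np.linalg.norm(P[0]-P[1]),np.linalg.norm(P[2]-P[1]),"centre",(P[0]+P[2])/2,"yaw x",np.degrees(np.arctan2(*(P[0]-P[1])[1::-1])),"yaw y", np.degrees(np.arctan2(*(P[1]-P[2])[1::-1])))
print("mould corners z24",np.array([ray(250+a/4,140+b/4,24) for a,b in((118,77),(79,147),(247,244),(290,172))]))
# foot by depth
for D,n in((T,"top"),(S,"scene")):
    q=D["w"].reshape(-1,3); c=(P[0]+P[2])/2
    k=np.linalg.norm(q[:,:2]-c[:2],axis=1)<150
    f=q[k&(np.abs(q[:,2]-8)<3.0)]
    dark=D["c"].reshape(-1,3).max(1)<90
    f2=q[k&(np.abs(q[:,2]-8)<6)&dark&(np.linalg.norm(q[:,:2]-c[:2],axis=1)<140)]
    print(n,"foot",len(f2),cv2.minAreaRect(np.ascontiguousarray(f2[:,:2],np.float32)))
    b=q[k&(q[:,2]>100)]; print("high",len(b),b.min(0) if len(b) else 0,b.max(0) if len(b) else 0)
    np.save(n+"_hi.npy",q[k&(q[:,2]>30)])
E
```

```text
top 457 ((646.425537109375, 298.35760498046875), (130.35813903808594, 138.13980102539062), 60.85103988647461) 22.434543563093488
table 0.24549380649719166
scene 595 ((606.4385375976562, 323.6763916015625), (231.80068969726562, 106.41082763671875), 32.40542221069336) 21.767042060709503
table -0.22550354917703258
foot FL,NL,NR [[620.7 138.2   8. ]
 [437.2  95.2   8. ]
 [481.5 -73.2   8. ]]
len 188.46836840258104 174.117892078538 centre [551.1  32.5   8. ] yaw x 13.19068634429422 yaw y 104.74642628930769
mould corners z24 [[661.9 359.3  24. ]
 [615.2 383.2  24. ]
 [552.8 274.4  24. ]
 [599.8 247.3  24. ]]
top foot 2596 ((570.2445068359375, 11.987106323242188), (217.32113647460938, 228.46969604492188), 13.4617280960083)
high 123 [651.   13.6 100. ] [679.2 109.7 106.2]
scene foot 1732 ((553.4927978515625, 13.578521728515625), (191.92860412597656, 228.68162536621094), 11.90463638305664)
high 37 [651.8  18.1 100.1] [675.9 113.5 103. ]
```

```bash
python3 - <<'E'
from h import *
np.set_printoptions(precision=1,suppress=True,linewidth=220)
T=np.load("top0.npz");S=np.load("scene0.npz")
d,R,t=cam("top"); C=-R.T@t
def ray(u,v,z):
    k=R.T@np.array([(u-d["cx"])/d["fx"],(v-d["cy"])/d["fy"],1]); return C+k*(z-C[2])/k[2]
cr=lambda a,b,z: ray(355+(a-360)/4,140+b/4,z)
A,B=cr(462,268,48),cr(683,218,48); print("hubs",A,B,(A+B)/2,np.degrees(np.arctan2(B[1]-A[1],B[0]-A[0]))+90)
for z in(95,100,105):
  a,b=cr(461,65,z),cr(614,27,z); print("bar ends",z,a,b,(a+b)/2,np.linalg.norm(a-b),np.degrees(np.arctan2(b[1]-a[1],b[0]-a[0]))+90)
w=T["w"]
g=lambda x0,x1,y0,y1: w[140+y0//4:140+y1//4, 355+(x0-360)//4:355+(x1-360)//4].reshape(-1,3)
yaw=np.radians(14); ex=np.array([np.cos(yaw),np.sin(yaw)])
for nm,bx in(("left strip",(464,500,145,205)),("right strip",(616,650,105,180)),("mid",(515,600,130,180))):
    p=g(*bx); p=p[np.isfinite(p).all(1)]; p=p[(p[:,2]>40)&(p[:,2]<140)]
    c=np.median(p,0); k=np.linalg.norm(p-c,axis=1)<60;p=p[k]; n=np.linalg.svd(p-p.mean(0))[2][2]; n*=np.sign(n[2]); print(nm,len(p),p.mean(0),"n",n, "tilt",np.degrees(np.arccos(n[2])),"azi",np.degrees(np.arctan2(-n[1],-n[0])),"rms",np.std((p-p.mean(0))@n))
for D,n in((T,"top"),(S,"scene")):
  q=D["w"].reshape(-1,3); k=(np.linalg.norm(q[:,:2]-[665,62],axis=1)<75)
  # bar: within 12mm of line
  b0=np.array([665,62.]);ey=np.array([-np.sin(yaw),np.cos(yaw)])
  s=(q[:,:2]-b0)@ey; x=(q[:,:2]-b0)@ex; m=(abs(x)<16)&(abs(s)<70)&(q[:,2]>85)&(q[:,2]<125)
  print(n,m.sum(),"s range",np.percentile(s[m],[0,2,98,100]),"x",np.percentile(x[m],[2,50,98]),"z",np.percentile(q[m,2],[2,50,98]), "yaw fit",np.degrees(np.polyfit(s[m],x[m],1)[0]))
E
```

```text
hubs [535.1 103.   48. ] [567.6 -35.5  48. ] [551.3  33.7  48. ] 13.214292434357802
bar ends 95 [652.  108.3  95. ] [676.5  14.9  95. ] [664.2  61.6  95. ] 96.47974418700029 14.739715540390094
bar ends 100 [650.6 109.  100. ] [675.   16.2 100. ] [662.8  62.6 100. ] 95.96141340223284 14.73971554039008
bar ends 105 [649.2 109.7 105. ] [673.4  17.4 105. ] [661.3  63.6 105. ] 95.44308261746538 14.739715540390094
left strip 134 [592.9  92.9  62.5] n [-0.5 -0.2  0.8] tilt 31.941271305721518 azi 17.604708466985755 rms 1.6387728703447388
right strip 152 [614.   -0.8  61.6] n [-0.5 -0.1  0.9] tilt 29.82597849640003 azi 15.516631287213182 rms 1.511012471257437
mid 285 [605.6  47.   63.7] n [-0.5 -0.1  0.9] tilt 30.6352894500811 azi 13.21480409218013 rms 1.6024747367262413
top 242 s range [-51.6 -49.2  49.7  51.1] x [-14.8  -1.8   5.7] z [ 89.7 100.  104.2] yaw fit 0.5219874263799857
scene 156 s range [-47.  -46.1  54.4  56.2] x [-14.9  -2.5   4.6] z [ 87.6  97.6 102.5] yaw fit 0.5370534189542614
```

jog_arm --deltas "4.28 -3.17 0 0;4.28 -3.17 0 0;4.28 -3.17 0 0;4.28 -3.17 0 0;4.28 -3.17 0 0;4.28 -3.17 0 0;4.28 -3.17 0 0;4.28 -3.17 0 0;4.28 -3.17 0 0;4.28 -3.17 0 0;4.28 -3.17 0 0;4.28 -3.17 0 0;4.28 -3.17 0 0;4.28 -3.17 0 0;4.28 -3.17 0 0;4.28 -3.17 0 0;0 0 0 -0.147;0 0 0 -0.147;0 0 0 -0.147;0 0 0 -0.147" --jaw 8.5

```text
t: 2.7
tcp_pos: [608.6, 313.7, 230.6]
eef_rot: [[0.481, 0.877, -0.002], [0.877, -0.481, 0.002], [0.0, -0.003, -1.0]]
force: [-0.3, -0.5, -0.2]
opening: 0.996
finger_force: 0.0
```

jog_arm --deltas "0.14 -0.22 5 0.01;0 0 5 0;0 0 5 0;0 0 4 0;0 0 1.6 0;0 0 1 0;0 0 0.6 0;0 0 0 0"

```text
t: 3.7
tcp_pos: [607.9, 316.8, 10.4]
eef_rot: [[0.494, 0.869, 0.0], [0.869, -0.494, 0.003], [0.003, -0.001, -1.0]]
force: [0.5, 0.4, -0.3]
opening: 0.993
finger_force: 0.0
```

```bash
python3 - <<'E'
from h import *
d,R,t=cam("scene"); e,_,_=cam("top")
a=cv2.resize(d["color"][180:280,215:325],(440,400),interpolation=cv2.INTER_CUBIC)
b=cv2.resize(e["color"][140:240,250:340],(360,400),interpolation=cv2.INTER_CUBIC)
save("grasp1",np.hstack([a,b])); s=env.state(); print(s["tcp_pos"],s["eef_rot"],s["force"])
E
```

```text
[608.11795433 316.91293615  10.73886812] [[ 4.94374834e-01  8.69248302e-01  9.55406886e-04]
 [ 8.69242452e-01 -4.94375119e-01  3.28660993e-03]
 [ 3.32920950e-03 -7.94337017e-04 -9.99994143e-01]] [0.31846956 0.1685157  0.65379773]
```

View pics/grasp1.png

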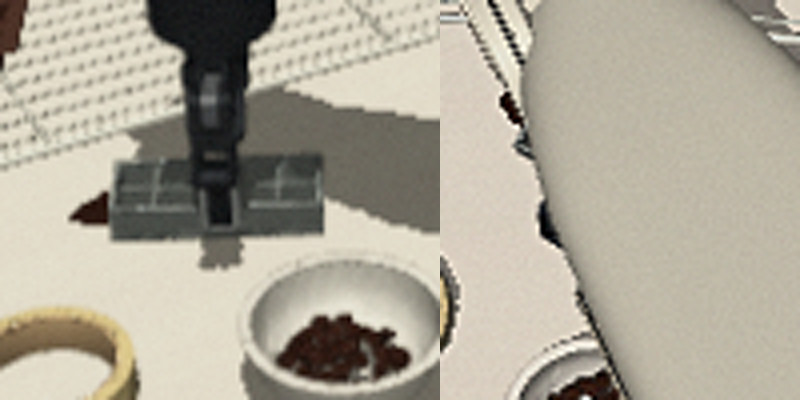

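jog_arm --deltas "0 0 0.25 0;0 0 0 0;0 0 0 0;0 0 0 0;0 0 0 0;0 0 0 0" --jaw 4.0

```text
t: 4.55
tcp_pos: [607.7, 316.7, 7.5]
eef_rot: [[0.494, 0.869, -0.0], [0.869, -0.494, 0.003], [0.002, -0.001, -1.0]]
force: [-1.2, 0.0, 5.3]
opening: 0.612
finger_force: 66.2
```

jog_arm --deltas "0 0 -1 0;0 0 -4 0;0 0 -4.5 0;0 0 -4.5 0;-2.98 1.6 0 0;-2.98 1.6 0 0;-2.98 1.6 0 0;-2.98 1.6 0 0;-2.98 1.6 0 0;-2.98 1.6 0 0;-2.98 1.6 0 0;-2.98 1.6 0 0;0 0 0 -0.153;0 0 0 -0.153;0 0 0 -0.153;0 0 0 -0.153;0 0 0 -0.153;0 0 0 0;0 0 0 0"

```text
t: 6.92
tcp_pos: [600.5, 45.7, 146.0]
eef_rot: [[-0.243, 0.97, -0.002], [0.97, 0.243, 0.002], [0.003, -0.001, -1.0]]
force: [0.7, -0.1, -1.1]
opening: 0.61
finger_force: 65.5
```

```bash
python3 - <<'E'
from h import *
d,R,t=cam("scene"); w=cloud(d,R,t); np.savez("scene1.npz",w=w,c=d["color"]); save("scene1",cv2.resize(d["color"][110:250,300:440],(560,560),interpolation=cv2.INTER_CUBIC))
s=env.state(); print(s["tcp_pos"],s["eef_rot"].tolist(),s["force"],s["opening"])
E
```

```text
[600.60586688  45.66270102 146.01410547] [[-0.24378729436792348, 0.9698271110994787, -0.001769090502762871], [0.9698254522745716, 0.24379080482051915, 0.0021530456070388373], [0.0025193699986088, -0.0011908238337658922, -0.999996117349166]] [ 0.4872765   0.4740406  -0.55866157] 0.6153478884727842
```

View pics/scene1.png

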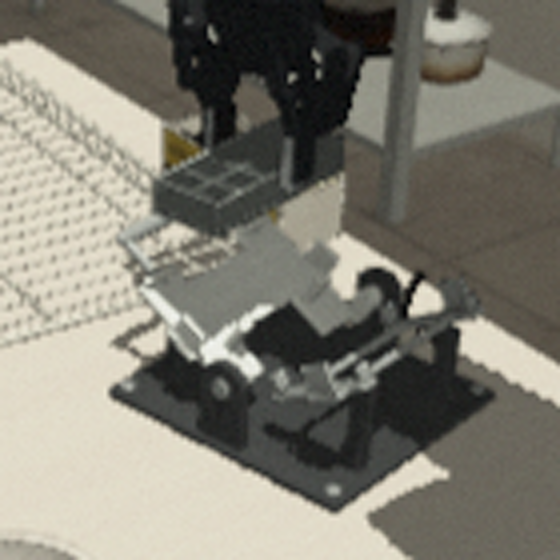

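```bash
python3 - <<'E'
from h import *
np.set_printoptions(precision=1,suppress=True,linewidth=200)
y=np.radians(14.2);ex=np.array([np.cos(y),np.sin(y)]);ey=np.array([-ex[1],ex[0]]);H=np.array([551.2,33.])
def fr(w):
    q=w.reshape(-1,3); p=q[:,:2]-H; a=p@ex; s=p@ey; z=q[:,2]-48
    return a,s,a*.866+z*.5,-a*.5+z*.866,q[:,2]
for f in("top0","scene0"):
    a,s,L,n,z=fr(np.load(f+".npz")["w"])
    for l0 in(35,45,55,65,75):
        m=(abs(L-l0)<5)&(n>-19)&(n<20)&(abs(s)<95)
        ss=np.sort(s[m]); print(f,l0,m.sum(),"s",ss[:4],ss[-4:], "n lo/hi at ends",np.median(n[m&(s<ss[0]+8)]),np.median(n[m&(s>ss[-1]-8)]))
    m=(abs(L-126)<9)&(abs(n+13)<12)&(abs(s)<75); print(" bar s",np.sort(s[m])[[0,2,-3,-1]])
    m=(z>3)&(z<13)&(abs(a)<70)&(abs(s)<110); ss=np.sort(s[m]); print(" foot s",ss[:5],ss[-5:])
D=np.load("scene1.npz");a,s,L,n,z=fr(D["w"])
m=(z>136)&(z<166)&(abs(s)<100)&(abs(a-52)<60); ss=np.sort(s[m]);print("mould",m.sum(),"s",ss[:5],ss[-8:],"a at +end",np.percentile(a[m&(s>ss[-1]-10)],[0,10,50,90,100]),"z",np.percentile(z[m&(s>40)],[2,50,98]),"z by s:",[np.round(np.percentile(z[m&(abs(s-k)<8)],[3,97]),1) for k in(-50,-30,30,50,60)])
t=m&(z>155); c=np.column_stack([a,s])[t]; print(cv2.minAreaRect(np.ascontiguousarray(np.column_stack([a,s])[m],np.float32)))
E
```

```text
top0 35 196 s [-69.3 -69.1 -68.8 -68.7] [72.3 72.4 73.6 73.6] n lo/hi at ends -12.32251735327096 -2.8949330095998587
top0 45 222 s [-70.4 -69.7 -69.2 -69.2] [72.  72.  73.  73.1] n lo/hi at ends -8.749241661071474 -0.9348006861048148
top0 55 233 s [-71.3 -70.  -68.7 -68.4] [71.7 72.2 73.3 73.7] n lo/hi at ends -13.321958215499826 -12.457619614760002
top0 65 204 s [-66.8 -66.6 -64.  -63.8] [65.  66.2 66.7 67.1] n lo/hi at ends -14.753027269134863 -14.844830392922718
top0 75 203 s [-66.4 -65.7 -65.  -64.6] [64.9 65.7 65.9 67. ] n lo/hi at ends -15.237625948622043 -15.143623175768354
 bar s [-51.4 -49.9  50.5  51.3]
 foot s [-109.6 -108.8 -106.9 -106.6 -105.6] [106.7 107.2 107.7 108.6 108.7]
scene0 35 138 s [-67.6 -66.6 -66.1 -65.3] [75.9 76.6 76.7 79.2] n lo/hi at ends -6.857582806994082 -8.518642639434095
scene0 45 163 s [-70.7 -67.2 -66.5 -66.5] [75.8 76.  76.1 77.3] n lo/hi at ends -5.689996119957943 -7.8451635578560595
scene0 55 140 s [-68.9 -67.2 -66.7 -66.1] [75.  75.5 75.8 76.6] n lo/hi at ends -8.29132562164585 -10.195527421036529
scene0 65 128 s [-59.7 -58.9 -58.2 -56. ] [66.9 69.4 69.7 70.8] n lo/hi at ends -13.999866803287187 -15.644163773076926
scene0 75 124 s [-63.8 -61.  -58.1 -58.1] [67.7 69.6 70.4 71.5] n lo/hi at ends -16.0518572817834 -15.311720048307548
 bar s [-46.7 -46.1  55.2  56.4]
 foot s [-83.7 -83.4 -81.8 -81.3 -81.2] [93.7 94.  94.  94.  94.2]
mould 784 s [-57.8 -57.4 -57.4 -55.9 -55.8] [73.9 73.9 73.9 74.3 74.5 75.  75.5 75.9] a at +end [21.3 25.3 48.2 72.  77.8] z [138.9 154.5 163.2] z by s: [array([140.6, 162.8]), array([140.2, 163.1]), array([140.5, 163.3]), array([140.7, 162.7]), array([140.5, 162.3])]
((49.391502380371094, 9.46817398071289), (79.74991607666016, 134.56515502929688), 10.164664268493652)
```

```bash
python3 - <<'E'
from h import *
np.set_printoptions(precision=1,suppress=True,linewidth=200)
def frame(w,o,yaw):
    y=np.radians(yaw);ex=np.array([np.cos(y),np.sin(y)]);ey=np.array([-ex[1],ex[0]]);q=w.reshape(-1,3);p=q[:,:2]-o;return p@ex,p@ey,q[:,2]
for f in("top0","scene0"):
    D=np.load(f+".npz");a,s,z=frame(D["w"],np.array([607.4,316.05]),-29.4)
    m=(abs(a)<40)&(abs(s)<85)&(z>6)&(z<30)
    for lo,hi in((8,14),(12,18),(19,28)):
        k=m&(z>lo)&(z<hi); print(f,lo,k.sum(),"a",np.percentile(a[k],[1,4,96,99]),"s",np.percentile(s[k],[0.5,2,98,99.5]))
d,R,t=cam("top"); w=cloud(d,R,t); save("top1",d["color"]); np.savez("top1.npz",w=w,c=d["color"])
for f in("scene1","top1"):
    D=np.load(f+".npz"); a,s,z=frame(D["w"],np.array([600.6,45.7]),14.1)
    for lo,hi in((140,146),(146,152),(152,158),(158,164)):
        k=(abs(a)<40)&(abs(s)<85)&(z>lo)&(z<hi); 
        if k.sum()>5: print(f,lo,k.sum(),"a",np.percentile(a[k],[1,4,96,99]),"s",np.percentile(s[k],[0.5,2,90,98,99.5]))
E
```

```text
top0 8 86 a [-26.2 -26.   24.3  24.5] s [-61.3 -61.1  65.3  66.3]
top0 12 91 a [-26.3 -26.1  24.4  24.7] s [-61.3 -61.2  65.2  65.4]
top0 19 401 a [-26.1 -25.8  26.8  27.9] s [-61.4 -60.4  67.6  68.3]
scene0 8 282 a [-29.3 -28.4  25.1  26.2] s [-56.5 -53.   67.7  69.8]
scene0 12 289 a [-29.8 -28.7  25.2  26.2] s [-57.6 -53.1  67.5  68. ]
scene0 19 396 a [-29.9 -28.8  25.7  27.4] s [-58.3 -58.   70.2  70.9]
scene1 140 90 a [-28.9 -28.4  21.3  22.8] s [-54.1 -53.7  71.9  74.1  75.1]
scene1 146 141 a [-30.5 -28.7  23.9  24.6] s [-56.3 -54.5  71.6  73.2  73.6]
scene1 152 229 a [-33.1 -29.   24.3  25.3] s [-55.2 -54.8  70.8  73.1  74.6]
scene1 158 279 a [-38.4 -31.6  26.2  32.3] s [-56.1 -53.6  69.7  72.5  73.2]
top1 140 360 a [-28.3 -21.5  21.2  22.1] s [-57.  -37.1  57.5  68.8  69. ]
top1 146 84 a [-28.8 -28.5  22.   22.5] s [-58.  -56.4  68.6  69.1  69.2]
top1 152 93 a [-30.6 -28.5  21.8  29.2] s [-57.1 -52.4  68.4  69.   69.1]
top1 158 266 a [-30.4 -28.2  24.5  27.4] s [-60.  -58.1  66.9  68.7  69. ]
```

```bash
python3 - <<'E'
from h import *
np.set_printoptions(precision=1,suppress=True,linewidth=200)
y=np.radians(14.2);ex=np.array([np.cos(y),np.sin(y)]);ey=np.array([-ex[1],ex[0]]);H=np.array([551.2,33.])
for f in("top0","scene0"):
    q=np.load(f+".npz")["w"].reshape(-1,3);p=q[:,:2]-H;a=p@ex;s=p@ey;z=q[:,2]-48;L=a*.866+z*.5;n=-a*.5+z*.866
    for side in(-1,1):
        for L0 in range(16,104,4):
            m=(L>=L0)&(L<L0+4)&(s*side>38)&(s*side<60)&(n>-25)&(n<25)
            print(f,side,L0,m.sum(),np.percentile(n[m],[5,50,95]) if m.sum() else "") if f=="top0" or side==1 else 0
    m=(L>122-12)&(L<140)&(abs(s)<40)&(n>-30)&(n<5); print("bar L",np.percentile(L[m],[2,50,98]),"n",np.percentile(n[m],[2,50,98]),"z top",np.percentile(q[m,2],98),"a at top",np.median(a[m&(q[:,2]>np.percentile(q[m,2],85))]))
E
```

```text
top0 -1 16 4 [-16.4 -14.9 -13. ]
top0 -1 20 7 [-15.5 -13.9  11.1]
top0 -1 24 21 [-15.4 -10.7   9.9]
top0 -1 28 16 [-16.2 -13.7  -0.1]
top0 -1 32 14 [-16.8 -14.4 -12.9]
top0 -1 36 12 [-16.2 -14.3 -13. ]
top0 -1 40 11 [-16.7 -14.6 -12.4]
top0 -1 44 17 [-16.3 -14.4 -11.6]
top0 -1 48 14 [-16.5 -14.4 -12.4]
top0 -1 52 10 [-16.5 -14.8 -12.9]
top0 -1 56 14 [-15.8 -13.9 -12.9]
top0 -1 60 11 [-16.2 -14.  -12. ]
top0 -1 64 15 [-17.2 -14.5 -11.9]
top0 -1 68 16 [-18.  -15.1 -12. ]
top0 -1 72 13 [-16.7 -15.7 -13.4]
top0 -1 76 9 [-16.6 -14.5 -12.5]
top0 -1 80 15 [-16.1 -14.4 -12.2]
top0 -1 84 8 [-14.8 -10.5  -9.7]
top0 -1 88 18 [-13.8  -9.7  -7.1]
top0 -1 92 6 [-14.  -13.3 -12.3]
top0 -1 96 6 [-17.9 -16.  -13.7]
top0 -1 100 5 [-17.4 -15.7 -13.4]
top0 1 16 9 [-16.8 -15.3 -13.9]
top0 1 20 11 [-16.6 -14.3   5.8]
top0 1 24 14 [-16.3   1.4   8.7]
top0 1 28 29 [-17.1 -12.8   8.9]
top0 1 32 14 [-17.1 -14.2 -12.7]
top0 1 36 14 [-17.7 -15.6 -12.8]
top0 1 40 12 [-16.8 -15.5 -13.4]
top0 1 44 14 [-18.5 -15.  -12.8]
top0 1 48 11 [-16.5 -15.1 -12.5]
top0 1 52 13 [-18.1 -14.6 -11.4]
top0 1 56 15 [-17.7 -15.3 -12
[... 620 characters left out ...]
-20.  -17.5 -13.8]
scene0 1 36 9 [-18.5 -15.9 -13.3]
scene0 1 40 8 [-17.2 -16.4 -14.6]
scene0 1 44 8 [-18.6 -16.2 -14.8]
scene0 1 48 6 [-17.2 -15.2 -12.2]
scene0 1 52 7 [-17.8 -16.2 -15.2]
scene0 1 56 9 [-17.2 -14.5 -13.4]
scene0 1 60 7 [-17.5 -16.4 -15.8]
scene0 1 64 11 [-17.5 -16.2 -14. ]
scene0 1 68 8 [-16.7 -15.4 -14.3]
scene0 1 72 11 [-18.7 -15.7 -14.2]
scene0 1 76 9 [-17.9 -16.5 -14.4]
scene0 1 80 8 [-16.3 -15.  -13.9]
scene0 1 84 9 [-18.6 -17.1 -13.3]
scene0 1 88 14 [-15.1 -11.6  -9.4]
scene0 1 92 2 [-14.4 -13.1 -11.9]
scene0 1 96 4 [-17.5 -16.4 -15.1]
scene0 1 100 3 [-16.3 -14.6 -12.8]
bar L [118.5 125.2 131.7] n [-21.6 -14.2 -10.9] z top 102.62612557440679 a at top 117.5353039808256
```

jog_arm --deltas "-0.42 0.1 1 0.01;0 0 2 0;0 0 1.6 0;0 0 1 0;0 0 0 0;0 0 0 0"

```text
t: 7.78
tcp_pos: [603.3, 42.0, 90.7]
eef_rot: [[-0.236, 0.972, -0.0], [0.972, 0.236, 0.002], [0.002, 0.0, -1.0]]
force: [-0.6, -0.4, -1.2]
opening: 0.617
finger_force: 65.5
```

```bash
python3 - <<'E'
from h import *
np.set_printoptions(precision=1,suppress=True,linewidth=200)
s_=env.state(); print(s_["tcp_pos"],s_["eef_rot"][0],s_["force"])
y=np.radians(13.6);ex=np.array([np.cos(y),np.sin(y)]);ey=np.array([-ex[1],ex[0]]);H=np.array([551.2,33.])
ims=[]
for nm in("scene","top"):
    d,R,t=cam(nm); q=cloud(d,R,t).reshape(-1,3);p=q[:,:2]-H;a=p@ex;s=p@ey;z=q[:,2];L=a*.866+(z-48)*.5;n=-a*.5+(z-48)*.866
    for lo,hi in((82,90),(90,98),(98,106)):
        k=(a>15)&(a<85)&(abs(s)<90)&(z>lo)&(z<hi)&(n>-5); print(nm,lo,k.sum(),"a",np.percentile(a[k],[1,5,95,99]),"s",np.percentile(s[k],[.5,2,98,99.5]))
    k=(L>33)&(L<57)&(n>-12)&(n<3.5)&(abs(s)>62)&(abs(s)<80)
    print(" walls",np.percentile(s[k&(s<0)],[2,50,98]) if (k&(s<0)).sum() else 0,np.percentile(s[k&(s>0)],[2,50,98]) if (k&(s>0)).sum() else 0)
    if nm=="scene": save("scene2",cv2.resize(d["color"][120:230,310:430],(720,560),interpolation=cv2.INTER_CUBIC))
E
```

```text
[603.3  42.   90.7] [-0.2  1.  -0. ] [-0.6 -0.4 -1.2]
scene 82 106 a [24.1 24.6 70.7 75.3] s [-60.9 -54.9  69.3  69.7]
scene 90 188 a [19.  24.3 76.4 78.5] s [-58.7 -57.6  70.1  70.3]
scene 98 342 a [19.9 24.3 77.1 78.1] s [-59.4 -53.4  69.4  70.4]
 walls [-67.  -63.7 -62.2] [71.1 74.6 77. ]
top 82 294 a [24.4 31.5 73.  74.4] s [-58.9 -54.8  65.   65.4]
top 90 118 a [24.2 24.4 74.7 75.1] s [-62.1 -56.7  65.3  65.8]
top 98 190 a [18.5 24.5 74.9 79. ] s [-61.9 -60.4  65.3  65.5]
 walls 0 [68.8 71.4 72.9]
```

View pics/scene2.png

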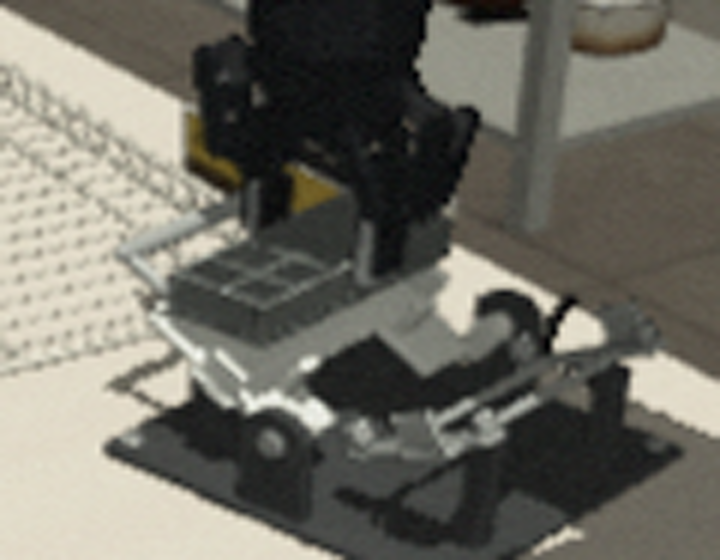

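jog_arm --deltas "0 0 0.3 0;0 0 0.2 0;0 0 0.1 0;0 0 0 0"

```text
t: 8.38
tcp_pos: [602.6, 42.0, 84.1]
eef_rot: [[-0.236, 0.972, -0.001], [0.972, 0.236, 0.002], [0.002, -0.001, -1.0]]
force: [0.1, -0.2, -2.1]
opening: 0.61
finger_force: 65.5
```

jog_arm --deltas "0 0 0.1 0;0 0 0 0"

```text
t: 8.62
tcp_pos: [602.8, 42.0, 83.3]
eef_rot: [[-0.236, 0.972, -0.001], [0.972, 0.236, 0.002], [0.002, -0.0, -1.0]]
force: [-0.3, -0.3, -1.0]
opening: 0.616
finger_force: 65.6
```

jog_arm --deltas "0 0 0.1 0;0 0 0 0"

```text
t: 8.88
tcp_pos: [602.9, 42.0, 83.0]
eef_rot: [[-0.236, 0.972, -0.0], [0.972, 0.236, 0.002], [0.002, 0.0, -1.0]]
force: [-2.2, -0.6, 5.0]
opening: 0.614
finger_force: 66.0
```

jog_arm --deltas "0 0 0.1 0;0 0 0 0"

```text
t: 9.12
tcp_pos: [603.0, 42.0, 82.9]
eef_rot: [[-0.236, 0.972, 0.0], [0.972, 0.236, 0.002], [0.002, 0.001, -1.0]]
force: [-3.9, 0.2, 9.8]
opening: 0.613
finger_force: 66.7
```

jog_arm --deltas "0 0 -0.15 0;0 0 0 0"

```text
t: 9.38
tcp_pos: [602.9, 42.0, 83.0]
eef_rot: [[-0.236, 0.972, -0.001], [0.972, 0.236, 0.002], [0.002, -0.0, -1.0]]
force: [-2.3, -0.2, 4.3]
opening: 0.613
finger_force: 66.2
```

jog_arm --deltas "0 0 0 0;0 0 0 0;0 0 0 0;0 0 0 0;0 0 0 0" --jaw 6.6

```text
t: 10.0
tcp_pos: [602.8, 42.0, 82.6]
eef_rot: [[-0.236, 0.972, -0.001], [0.972, 0.236, 0.002], [0.002, -0.001, -1.0]]
force: [-0.3, 0.1, -0.1]
opening: 0.777
finger_force: 0.0
```

```bash
python3 - <<'E'
from h import *
d,R,t=cam("scene"); save("scene3",cv2.resize(d["color"][120:230,310:430],(720,560),interpolation=cv2.INTER_CUBIC)); s=env.state(); print(s["tcp_pos"],s["force"],s["opening"])
E
```

```text
[602.79115047  41.97715054  82.70329396] [-0.13003657  0.20945852 -0.50804233] 0.7716483057756969
```

View pics/scene3.png

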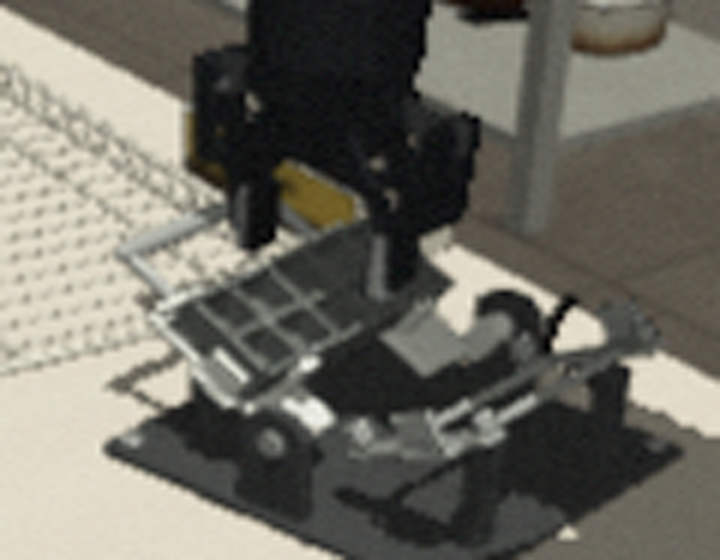

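jog_arm --deltas "0 0 -1 0;0 0 -3 0;0 0 -4 0;0 0 -4 0;0 0 0 0"

```text
t: 10.68
tcp_pos: [605.6, 41.9, 208.0]
eef_rot: [[-0.236, 0.972, 0.009], [0.972, 0.236, 0.003], [0.001, 0.009, -1.0]]
force: [0.2, 0.0, -0.4]
opening: 0.774
finger_force: 0.0
```

```bash
python3 - <<'E'
from h import *
np.set_printoptions(precision=1,suppress=True,linewidth=200)
y=np.radians(13.6);ex=np.array([np.cos(y),np.sin(y)]);ey=np.array([-ex[1],ex[0]]);H=np.array([551.2,33.])
for nm in("scene","top"):
    d,R,t=cam(nm); q=cloud(d,R,t).reshape(-1,3);p=q[:,:2]-H;a=p@ex;s=p@ey;z=q[:,2];L=a*.866+(z-48)*.5;n=-a*.5+(z-48)*.866
    k=(L>20)&(L<95)&(abs(s)<80)&(n>5.5)&(n<16); print(nm,k.sum(),"L",np.percentile(L[k],[1,5,95,99]),"s",np.percentile(s[k],[.5,2,98,99.5]),"n",np.percentile(n[k],[5,50,95]))
    A=np.column_stack([L[k],s[k],np.ones(k.sum())]); print(" n fit slope L,s deg",np.degrees(np.linalg.lstsq(A,n[k],rcond=None)[0][:2]))
    for s0 in(-50,0,50):
        for top in((5.5,14),):
            kk=k&(abs(s-s0)<12); print("  s",s0,"L",np.percentile(L[kk],[1,99]) if kk.sum() else 0)
    m=(L>110)&(L<140)&(abs(s)<40)&(n>-30)&(n<5); 
    if m.sum()>10: print(" bar L",np.percentile(L[m],[2,50,98]),"ztop",np.percentile(z[m],[90,98]),"a",np.percentile(a[m],[2,50,98]),"yaw corr",np.degrees(np.polyfit(s[m],a[m],1)[0]))
    if nm=="scene": save("scene4",cv2.resize(d["color"][120:230,310:430],(720,560),interpolation=cv2.INTER_CUBIC))
E
```

```text
scene 262 L [23.9 27.8 81.5 82.5] s [-62.8 -60.9  68.8  70.2] n [ 5.7  7.4 10.2]
 n fit slope L,s deg [-0.3  0.1]
  s -50 L [24.2 82.1]
  s 0 L [29.1 83. ]
  s 50 L [23.7 82.3]
 bar L [115.6 124.7 131. ] ztop [101.6 102.4] a [108.3 115.  121. ] yaw corr 1.6531356626703086
top 358 L [24.2 27.4 82.2 83. ] s [-48.  -44.3  65.3  66.8] n [ 5.8  8.1 11.3]
 n fit slope L,s deg [-0.   0.1]
  s -50 L [23.7 81.9]
  s 0 L [29.  83.5]
  s 50 L [23.7 83. ]
 bar L [120.9 127.6 132.5] ztop [102.5 104. ] a [111.7 116.6 123.4] yaw corr 0.6812119488971392
```

View pics/scene4.png

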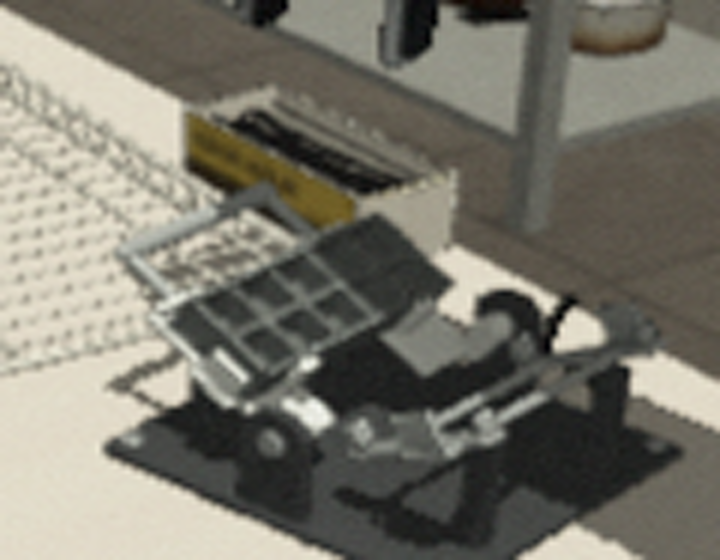

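jog_arm --deltas "0.26 3.0 0 -0.003;0.26 3.1 0 -0.003;0 0 3.5 0;0 0 3.5 0;0 0 0 0;0 0 0 0;0 0 0 0" --jaw 2.4

```text
t: 11.65
tcp_pos: [662.0, 61.5, 134.7]
eef_rot: [[-0.241, 0.97, 0.002], [0.97, 0.241, 0.003], [0.002, 0.003, -1.0]]
force: [0.9, 0.2, 1.0]
opening: 0.279
finger_force: 0.0
```

jog_arm --deltas "0.02 0.18 1.5 0;0 0 1.5 0;0 0 0.8 0;0 0 0.7 0;0 0 0 0;0 0 0 0"

```text
t: 12.4
tcp_pos: [662.8, 62.1, 88.1]
eef_rot: [[-0.241, 0.97, -0.0], [0.97, 0.241, 0.002], [0.002, 0.0, -1.0]]
force: [-0.1, 0.7, -0.5]
opening: 0.282
finger_force: 0.0
```

```bash
python3 - <<'E'
from h import *
d,R,t=cam("scene"); save("scene5",cv2.resize(d["color"][120:230,310:430],(720,560),interpolation=cv2.INTER_CUBIC)); s=env.state(); print(s["tcp_pos"],s["force"],s["opening"])
E
```

```text
[662.9306203   62.16537309  88.27845825] [-0.03890543 -0.04325111 -0.69686111] 0.28288152766594105
```

View pics/scene5.png

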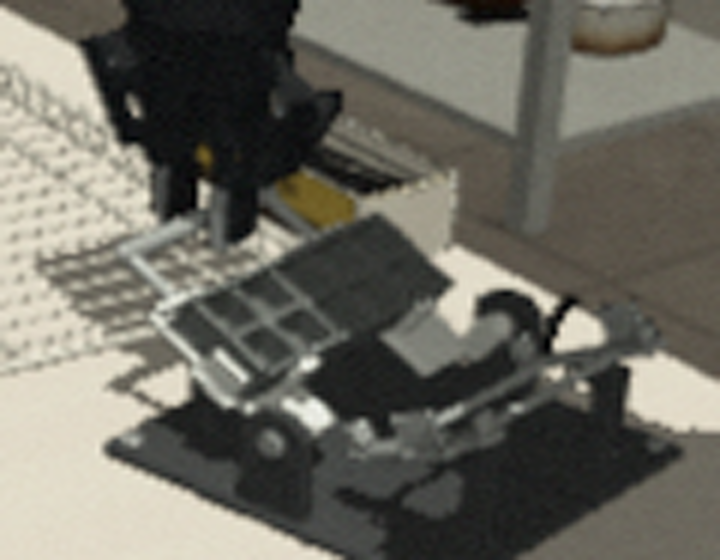

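Fingers straddle the bar (bar at about crop (215,220) between finger tips at (175,210) and (232,240)). Closing.

jog_arm --deltas "0 0 0 0;0 0 0 0;0 0 0 0;0 0 0 0;0 0 0 0" --jaw 0.4

```text
t: 13.08
tcp_pos: [666.2, 63.0, 89.8]
eef_rot: [[-0.242, 0.97, 0.007], [0.97, 0.242, 0.004], [0.002, 0.008, -1.0]]
force: [6.2, 1.9, 0.1]
opening: 0.112
finger_force: 58.5
```

```bash
python3 - <<'E'
import numpy as np
r=12.68; th=np.radians(23.5+np.arange(0,121,2.0)); a=np.round(r*np.cos(th),2); z=np.round(r*np.sin(th),2)
da=np.diff(a);dz=-np.diff(z)
for k in range(0,60,20): print(";".join(f"0 {x:.2f} {y:.2f} 0" for x,y in zip(da[k:k+20],dz[k:k+20])), "cum",da[:k+20].sum(),dz[:k+20].sum())
E
```

```text
0 -0.19 -0.40 0;0 -0.19 -0.39 0;0 -0.21 -0.39 0;0 -0.23 -0.39 0;0 -0.24 -0.37 0;0 -0.25 -0.36 0;0 -0.26 -0.36 0;0 -0.28 -0.35 0;0 -0.28 -0.33 0;0 -0.30 -0.33 0;0 -0.31 -0.31 0;0 -0.32 -0.31 0;0 -0.33 -0.29 0;0 -0.35 -0.28 0;0 -0.35 -0.27 0;0 -0.36 -0.26 0;0 -0.37 -0.24 0;0 -0.37 -0.24 0;0 -0.39 -0.21 0;0 -0.39 -0.21 0 cum -5.970000000000001 -6.29
0 -0.40 -0.19 0;0 -0.41 -0.17 0;0 -0.41 -0.17 0;0 -0.42 -0.14 0;0 -0.42 -0.14 0;0 -0.43 -0.12 0;0 -0.43 -0.10 0;0 -0.43 -0.09 0;0 -0.44 -0.07 0;0 -0.43 -0.06 0;0 -0.45 -0.04 0;0 -0.44 -0.03 0;0 -0.44 -0.01 0;0 -0.44 -0.00 0;0 -0.44 0.02 0;0 -0.45 0.04 0;0 -0.44 0.05 0;0 -0.43 0.06 0;0 -0.44 0.08 0;0 -0.43 0.10 0 cum -14.59 -7.2700000000000005
0 -0.43 0.11 0;0 -0.42 0.13 0;0 -0.42 0.14 0;0 -0.42 0.15 0;0 -0.41 0.17 0;0 -0.40 0.19 0;0 -0.39 0.19 0;0 -0.39 0.21 0;0 -0.39 0.23 0;0 -0.37 0.24 0;0 -0.36 0.25 0;0 -0.36 0.26 0;0 -0.35 0.28 0;0 -0.33 0.28 0;0 -0.33 0.30 0;0 -0.31 0.31 0;0 -0.31 0.32 0;0 -0.29 0.33 0;0 -0.28 0.35 0;0 -0.27 0.35 0 cum -21.820000000000004 -2.4800000000000004
```

jog_arm --deltas "0 0.2 0 0;0 -0.19 -0.40 0;0 -0.19 -0.39 0;0 -0.21 -0.39 0;0 -0.23 -0.39 0;0 -0.24 -0.37 0;0 -0.25 -0.36 0;0 -0.26 -0.36 0;0 -0.28 -0.35 0;0 -0.28 -0.33 0;0 -0.30 -0.33 0"

```text
t: 14.45
tcp_pos: [644.9, 57.9, 126.6]
eef_rot: [[-0.242, 0.97, 0.008], [0.97, 0.242, 0.005], [0.003, 0.009, -1.0]]
force: [9.4, 1.9, -0.0]
opening: 0.11
finger_force: 58.4
```

jog_arm --deltas "0 -0.11 -0.31 0;0 -0.22 -0.31 0;0 -0.33 -0.29 0;0 -0.35 -0.28 0;0 -0.35 -0.27 0;0 -0.36 -0.26 0;0 -0.37 -0.24 0;0 -0.37 -0.24 0;0 -0.39 -0.21 0;0 -0.39 -0.21 0"

```text
t: 15.7
tcp_pos: [614.4, 50.5, 154.2]
eef_rot: [[-0.242, 0.97, 0.011], [0.97, 0.242, 0.006], [0.003, 0.012, -1.0]]
force: [7.5, 3.9, 4.2]
opening: 0.107
finger_force: 58.5
```

jog_arm --deltas "0 0.07 -0.13 0;0 0.07 -0.13 0;0 -0.40 -0.20 0;0 -0.41 -0.19 0;0 -0.41 -0.18 0;0 -0.42 -0.16 0;0 -0.42 -0.15 0;0 -0.43 -0.13 0;0 -0.43 -0.11 0;0 -0.43 -0.10 0;0 -0.44 -0.08 0;0 -0.43 -0.07 0"

```text
t: 17.2
tcp_pos: [574.5, 40.8, 171.6]
eef_rot: [[-0.243, 0.97, 0.012], [0.97, 0.243, 0.006], [0.003, 0.013, -1.0]]
force: [4.2, 6.1, 12.2]
opening: 0.105
finger_force: 58.9
```

```bash
python3 - <<'E'
from h import *
np.set_printoptions(precision=1,suppress=True,linewidth=200)
y=np.radians(14);ex=np.array([np.cos(y),np.sin(y)]);ey=np.array([-ex[1],ex[0]]);H=np.array([551.2,33.])
for nm in("scene","top"):
    d,R,t=cam(nm); q=cloud(d,R,t).reshape(-1,3);p=q[:,:2]-H;a=p@ex;s=p@ey;z=q[:,2]
    for lo,hi in((-46,-18),(20,48)):
        k=(s>lo)&(s<hi)&(abs(a-24)<30)&(z>140)&(z<185)
        print(nm,lo,k.sum(),"a",np.percentile(a[k],[2,25,50,75,98]) if k.sum() else 0,"z",np.percentile(z[k],[2,25,50,75,95,99]) if k.sum() else 0)
        if nm=="scene" and lo>0: print(np.column_stack([a,s,z])[k][::4])
    if nm=="scene": save("scene6",cv2.resize(d["color"][100:230,310:430],(720,600),interpolation=cv2.INTER_CUBIC))
s=env.state(); print(s["tcp_pos"],s["force"],s["q"])
E
```

```text
scene -46 59 a [15.  19.  20.6 22.  25.4] z [140.7 152.  167.4 176.1 179.5 180.4]
scene 20 42 a [17.3 19.4 20.6 22.4 26.8] z [154.3 173.9 176.4 178.2 178.9 179.8]
[[ 25.1  29.6 179.6]
 [ 19.7  20.7 178.2]
 [ 21.3  30.5 178.5]
 [ 23.3  43.5 179.9]
 [ 19.6  32.5 177.1]
 [ 24.2  46.1 177.8]
 [ 19.   37.  176.2]
 [ 22.7  43.9 174.9]
 [ 16.3  36.4 174.3]
 [ 19.4  40.  171.8]
 [ 22.2  47.  157.2]]
top -46 0 a 0 z 0
top 20 78 a [15.3 18.7 21.3 24.6 28. ] z [140.4 176.1 178.  179.  180.6 181.5]
[573.8  40.6 171.8] [ 2.9  4.8 13.2] [ 3.9 23.5  5.1 70.9  0.3 79.9]
```

jog_arm --deltas "0 0 0 0;0 0 0.2 0;0 0 0.3 0;0 0 0.2 0" --jaw 1.5

```text
t: 17.8
tcp_pos: [569.1, 38.7, 158.9]
eef_rot: [[-0.241, 0.97, -0.003], [0.97, 0.241, 0.002], [0.003, -0.003, -1.0]]
force: [0.2, -0.6, -0.1]
opening: 0.176
finger_force: 0.2
```

jog_arm --deltas "0 0.1 -0.1 0;0 0 0 0;0 0 0 0" --jaw 0.6

```text
t: 18.18
tcp_pos: [569.3, 38.8, 159.1]
eef_rot: [[-0.241, 0.97, -0.006], [0.97, 0.241, 0.001], [0.003, -0.005, -1.0]]
force: [0.8, -1.2, -11.5]
opening: 0.11
finger_force: 58.3
```

```bash
python3 - <<'E'
import numpy as np
r=12.7; th=np.radians(82.5+np.arange(0,67,2.0)); a=np.round(r*np.cos(th),2); z=np.round(r*np.sin(th),2)
da=np.diff(a);dz=-np.diff(z)
for k in range(0,33,8): print(";".join(f"0 {x:.2f} {y:.2f} 0" for x,y in zip(da[k:k+8],dz[k:k+8])), "cum",da[:k+8].sum(),dz[:k+8].sum(), np.degrees(th[min(k+8,32)]))
E
```

```text
0 -0.44 -0.05 0;0 -0.44 -0.04 0;0 -0.45 -0.02 0;0 -0.44 -0.00 0;0 -0.44 0.01 0;0 -0.45 0.03 0;0 -0.44 0.04 0;0 -0.44 0.06 0 cum -3.54 0.02999999999999936 98.5
0 -0.43 0.07 0;0 -0.44 0.09 0;0 -0.43 0.10 0;0 -0.43 0.12 0;0 -0.42 0.14 0;0 -0.42 0.14 0;0 -0.41 0.17 0;0 -0.41 0.17 0 cum -6.93 1.0299999999999994 114.5
0 -0.40 0.19 0;0 -0.39 0.21 0;0 -0.39 0.22 0;0 -0.37 0.23 0;0 -0.37 0.24 0;0 -0.36 0.26 0;0 -0.36 0.27 0;0 -0.34 0.28 0 cum -9.91 2.9299999999999997 130.5
0 -0.33 0.30 0;0 -0.32 0.30 0;0 -0.31 0.32 0;0 -0.30 0.32 0;0 -0.29 0.34 0;0 -0.28 0.35 0;0 -0.26 0.36 0;0 -0.25 0.36 0 cum -12.25 5.58 146.5
0 -0.24 0.37 0 cum -12.49 5.95 146.5
```

jog_arm --deltas "0 -0.2 0.1 0;0 -0.44 0 0;0 -0.44 0 0;0 -0.44 0.02 0;0 -0.44 0.04 0;0 -0.44 0.06 0"

```text
t: 18.92
tcp_pos: [549.2, 33.9, 160.7]
eef_rot: [[-0.242, 0.97, 0.004], [0.97, 0.242, 0.004], [0.003, 0.005, -1.0]]
force: [3.8, 2.6, -0.6]
opening: 0.116
finger_force: 59.4
```

jog_arm --deltas "0 -0.44 0.03 0;0 -0.44 0.05 0;0 -0.44 0.06 0;0 -0.44 0.08 0;0 -0.43 0.10 0;0 -0.43 0.11 0;0 -0.42 0.13 0;0 -0.42 0.14 0"

```text
t: 19.92
tcp_pos: [515.5, 25.7, 155.3]
eef_rot: [[-0.242, 0.97, 0.005], [0.97, 0.242, 0.004], [0.003, 0.006, -1.0]]
force: [0.2, 2.9, 11.2]
opening: 0.114
finger_force: 61.7
```

jog_arm --deltas "0 -0.42 0.12 0;0 -0.42 0.14 0;0 -0.41 0.15 0;0 -0.41 0.17 0;0 -0.40 0.19 0;0 -0.39 0.21 0;0 -0.39 0.22 0;0 -0.37 0.23 0"

```text
t: 20.92
tcp_pos: [482.8, 17.9, 137.5]
eef_rot: [[-0.242, 0.97, -0.001], [0.97, 0.242, 0.004], [0.004, 0.0, -1.0]]
force: [1.7, 6.0, 1.6]
opening: 0.11
finger_force: 63.4
```

jog_arm --deltas "0 -0.36 0.25 0;0 -0.36 0.26 0;0 -0.35 0.27 0;0 -0.34 0.28 0;0 -0.33 0.29 0;0 -0.32 0.30 0;0 -0.31 0.31 0;0 0 0 0"

```text
t: 21.92
tcp_pos: [459.5, 11.8, 117.1]
eef_rot: [[-0.242, 0.97, -0.002], [0.97, 0.242, 0.003], [0.003, -0.001, -1.0]]
force: [3.6, 5.0, -2.4]
opening: 0.117
finger_force: 62.0
```

jog_arm --deltas "0 -0.15 0.17 0;0 -0.15 0.17 0;0 -0.14 0.18 0;0 -0.14 0.18 0;0 0 0 0"

```text
t: 22.55
tcp_pos: [454.8, 10.7, 111.2]
eef_rot: [[-0.242, 0.97, 0.001], [0.97, 0.242, 0.003], [0.003, 0.001, -1.0]]
force: [1.8, 5.4, 1.6]
opening: 0.111
finger_force: 62.5
```

jog_arm --deltas "0 -0.13 0.18 0;0 -0.13 0.18 0;0 0 0 0"

```text
t: 22.92
tcp_pos: [454.9, 10.7, 111.0]
eef_rot: [[-0.242, 0.97, 0.007], [0.97, 0.242, 0.005], [0.003, 0.008, -1.0]]
force: [-1.8, 7.2, 20.4]
opening: 0.116
finger_force: 64.5
```

jog_arm --deltas "0 0.1 -0.2 0;0 0 0 0"

```text
t: 23.18
tcp_pos: [454.9, 10.7, 111.1]
eef_rot: [[-0.242, 0.97, 0.004], [0.97, 0.242, 0.004], [0.003, 0.005, -1.0]]
force: [0.9, 6.6, 8.3]
opening: 0.111
finger_force: 63.3
```

```bash
python3 - <<'E'
from h import *
np.set_printoptions(precision=1,suppress=True,linewidth=200)
y=np.radians(14);ex=np.array([np.cos(y),np.sin(y)]);ey=np.array([-ex[1],ex[0]]);H=np.array([551.2,33.])
for nm in("scene","top"):
    d,R,t=cam(nm); q=cloud(d,R,t).reshape(-1,3);p=q[:,:2]-H;a=p@ex;s=p@ey;z=q[:,2]
    L=-a*.866+(z-48)*.5; n=-a*.5-(z-48)*.866   # plate at stop
    k=(L>25)&(L<85)&(abs(s)<60)&(abs(n+18)<12); f=np.polyfit(L[k],n[k],1); print(nm,k.sum(),"n",np.percentile(n[k],[5,50,95]),"slope deg",np.degrees(np.arctan(f[0])))
    m=(L>115)&(L<140)&(s>18)&(s<44)&(abs(n+14)<15); print(" bar",m.sum(),np.median(L[m]) if m.sum() else 0,np.median(n[m]) if m.sum() else 0,np.percentile(z[m],98) if m.sum() else 0)
    if nm=="scene": save("scene7",np.hstack([cv2.resize(d["color"][130:250,310:440],(650,600),interpolation=cv2.INTER_CUBIC)]))
s=env.state(); print(s["tcp_pos"],s["force"],s["finger_force"])
E
```

```text
scene 259 n [-22.3 -20.8  -8.9] slope deg 6.001877394556319
 bar 41 129.55440676190943 -21.15162458688888 133.7969169912977
top 795 n [-23.1 -20.6 -10.1] slope deg 4.220700154658739
 bar 62 129.06350931680814 -22.995618695371427 134.98607232471443
[454.9  10.7 111.1] [1.4 6.9 9.6] 63.30053687095642
```

View pics/scene7.png

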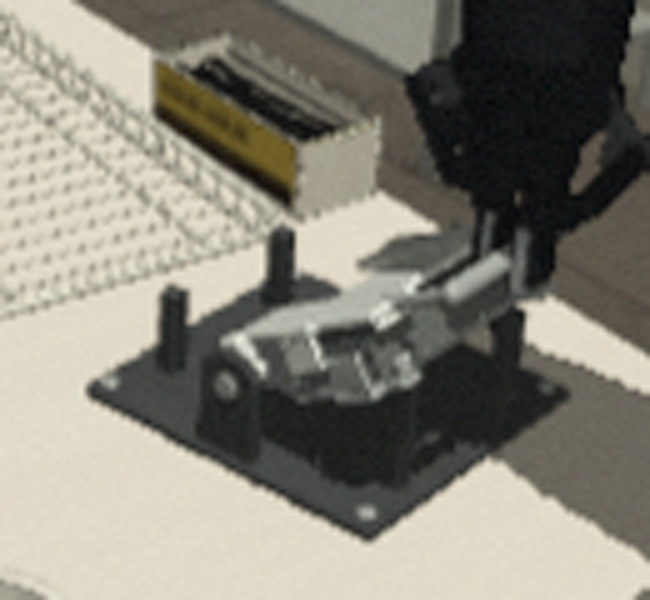

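```bash
python3 - <<'E'
from h import *
np.set_printoptions(precision=1,suppress=True,linewidth=200)
y=np.radians(14);ex=np.array([np.cos(y),np.sin(y)]);ey=np.array([-ex[1],ex[0]]);H=np.array([551.2,33.])
for nm in("scene","top"):
    d,R,t=cam(nm); q=cloud(d,R,t).reshape(-1,3);p=q[:,:2]-H;a=p@ex;s=p@ey;z=q[:,2]
    L=-a*.866+(z-48)*.5; n=-a*.5-(z-48)*.866
    k=(L>15)&(L<88)&(abs(s)<64)&(n<-15)&(n>-30)
    for i in range(4):
        A=np.column_stack([L[k],s[k],np.ones(k.sum())]); c=np.linalg.lstsq(A,n[k],rcond=None)[0]; r=n-(c[0]*L+c[1]*s+c[2]); k=k&(abs(r)<2.5)
    print(nm,k.sum(),"slope L,s deg",np.degrees(np.arctan(c[:2])),"n at L=0,55,126",c[2],c[2]+55*c[0],c[2]+126*c[0])
    for L0 in range(10,110,10):
        for lo,hi in((-64,-36),(-30,30),(36,64)):
            m=(abs(L-L0)<5)&(s>lo)&(s<hi)&(n>-45)&(n<40); print(L0,lo,m.sum(),np.percentile(n[m],[5,50,90]) if m.sum() else "",end=" | ")
        print()
E
```

```text
scene 228 slope L,s deg [ 0.6 -0.4] n at L=0,55,126 -21.686537207833886 -21.119980479951177 -20.38860724941168
10 -64 6 [-21.9 -21.8 -20.9] | 10 -30 5 [-21.1 -18.6 -17.5] | 10 36 8 [-22.3 -22.  -21.3] | 
20 -64 7 [-22.  -21.4 -21.1] | 20 -30 6 [-21.3 -19.5 -17.6] | 20 36 13 [-22.5 -21.6   7.4] | 
30 -64 6 [-22.1 -21.7 -21.4] | 30 -30 7 [-21.5 -20.9 -20.1] | 30 36 8 [-22.4 -22.1 -21.5] | 
40 -64 8 [-21.7 -21.4 -20.8] | 40 -30 22 [-21.6 -20.8 -20.3] | 40 36 14 [-22.5 -21.6  -9.9] | 
50 -64 9 [-21.8 -21.3 -21. ] | 50 -30 18 [-21.5 -20.6 -20.3] | 50 36 11 [-22.5 -21.5  -9.9] | 
60 -64 9 [-22.1 -20.9   0.1] | 60 -30 24 [-21.2 -20.5  -9.7] | 60 36 22 [-22.4 -10.8  38.4] | 
70 -64 8 [-22.2  30.4  38. ] | 70 -30 39 [-21.2 -20.3  -9.2] | 70 36 33 [-22.4  27.3  36.8] | 
80 -64 20 [16.6 23.2 32.7] | 80 -30 144 [-20.    6.   16.7] | 80 36 93 [-21.8   1.   27.1] | 
90 -64 16 [14.3 16.8 19.2] | 90 -30 2 [ 1.8  6.3 10.3] | 90 36 36 [-22.2 -14.7  16. ] | 
100 -64 0  | 100 -30 0  | 100 36 10 [-22.8 -20.1 -14.9] | 
top 827 slope L,s deg [ 0.  -0.3] n at L=0,55,126 -20.790481700317265 -20.7871612035864
[... 183 characters left out ...]
 -19.7] | 
30 -64 40 [-22.7 -20.7 -19.6] | 30 -30 22 [-22.  -19.5 -17.4] | 30 36 40 [-23.  -21.3 -19.6] | 
40 -64 38 [-23.  -21.3 -20.1] | 40 -30 83 [-22.7 -20.2 -18.7] | 40 36 40 [-22.9 -21.2 -19.5] | 
50 -64 22 [-23.1 -21.5 -18.7] | 50 -30 73 [-22.6 -19.9 -18.3] | 50 36 39 [-23.1 -21.5 -19.9] | 
60 -64 26 [-22.9 -20.9 -18.5] | 60 -30 59 [-22.3 -20.3 -18. ] | 60 36 46 [-23.3 -21.5 -19.6] | 
70 -64 30 [-23.7 -21.1 -19.7] | 70 -30 64 [-22.3 -20.1 -17. ] | 70 36 39 [-23.2 -21.2 -19. ] | 
80 -64 0  | 80 -30 161 [-21.3  -7.9   9.9] | 80 36 74 [-23.5 -20.4  14.9] | 
90 -64 0  | 90 -30 3 [-10.2  -0.7   6.8] | 90 36 81 [-23.4 -18.2  13.7] | 
100 -64 0  | 100 -30 0  | 100 36 13 [-22.8 -21.  -19.4] |
```

jog_arm --deltas "0 0 -0.1 0;0 0 0 0;0 0 0 0;0 0 0 0" --jaw 2.6

```text
t: 23.88
tcp_pos: [452.0, 9.5, 109.8]
eef_rot: [[-0.241, 0.97, -0.003], [0.97, 0.241, 0.002], [0.002, -0.002, -1.0]]
force: [0.1, 0.5, 0.5]
opening: 0.299
finger_force: 0.0
```

jog_arm --deltas "0 0 -0.5 0;0 0 -1 0;0 0 -1.5 0;0 0 -3 0;0 0 -4 0;0 0 -4 0;0 0 0 0;0 0 0 0"

```text
t: 24.88
tcp_pos: [452.6, 9.5, 250.3]
eef_rot: [[-0.242, 0.97, -0.001], [0.97, 0.242, 0.002], [0.002, -0.0, -1.0]]
force: [-0.1, -0.1, -0.9]
opening: 0.304
finger_force: 0.0
```

```bash
python3 - <<'E'
from h import *
np.set_printoptions(precision=0,suppress=True,linewidth=200)
y=np.radians(14);ex=np.array([np.cos(y),np.sin(y)]);ey=np.array([-ex[1],ex[0]]);H=np.array([551.2,33.])
for nm in("scene","top"):
    d,R,t=cam(nm); q=cloud(d,R,t).reshape(-1,3);p=q[:,:2]-H;a=p@ex;s=p@ey;z=q[:,2];C=d["color"].reshape(-1,3).astype(float)
    L=-a*.866+(z-48)*.5; n=-a*.5-(z-48)*.866
    k=(L>15)&(L<88)&(abs(s)<64)&(n<-15)&(n>-30); print(nm,"plate slope",np.degrees(np.arctan(np.polyfit(L[k],n[k],1)[0])))
    for lab,k in(("end s>58",(s>58)&(s<82)&(L>15)&(L<105)&(n>-13)&(n<30)),("mid far edge",(abs(s)<32)&(L>76)&(L<105)&(n>-14)&(n<30)),("sides far",(abs(s)>34)&(abs(s)<64)&(L>76)&(L<105)&(n>-12)&(n<30)),("hinge side",(abs(s)<34)&(L>5)&(L<30)&(n>-14)&(n<30))):
        X=np.column_stack([L,n,s,C.mean(1)])[k]; X=X[np.lexsort((X[:,1],X[:,0]))]; print(lab,len(X)); print(X[::max(1,len(X)//22)].T)
E
```

```text
scene plate slope 1.013583331745574
end s>58 295
[[ 18.  26.  33.  36.  41.  45.  48.  52.  58.  60.  64.  66.  69.  73.  75.  76.  78.  79.  80.  82.  83.  89.  92.]
 [  5.   4.  -1.   0.  14.  -2. -11. -10. -10.   2.  -0.   5.   7.  -0.  19.   1.  20.  -8.   2.  13.   9.  10.  19.]
 [ 65.  70.  76.  75.  69.  76.  59.  64.  67.  77.  77.  78.  79.  79.  77.  76.  69.  67.  58.  62.  66.  66.  62.]
 [ 69.  76. 104. 112.  97. 120.  36.  48.  49.  84.  95.  89.  87.  95.  56. 113.  72.  65.  95.  97.  99.  83.  74.]]
mid far edge 119
[[ 76.  78.  78.  79.  80.  80.  81.  81.  81.  81.  82.  82.  82.  82.  82.  82.  82.  82.  83.  83.  83.  83.  83.  84.]
 [ 16. -10.  17.  14.  14.   7.   8.   8.  14.   3.  13.  11.   8.  -3.   9.  10.   3.   6.   5.   6.   2.  11.   2.   7.]
 [ 11. -24. -24. -29.  10. -32.  25.  13. -22.  23.  -0.  24.  -7.  20.  11. -19. -27.   5. -12.  -7. -31.   0.   8. -18.]
 [ 85. 118.  64.  71. 104.  56. 100. 100.  73.  97.  94.  93.  96.  95.  96.  68.  58.  96.  98.  94.  59.  98.  98.  67.]]
sides far 178
[[ 76.  77.  79.  80.  80.  80.  81.  81.  82.  82.  8
[... 1428 characters left out ...]
.  53.  88.  95.  87.  90.  90.  97.  64.  87.  93.  93.  92.  88.  97.  92.]]
sides far 85
[[ 78.  79.  80.  81.  82.  82.  82.  83.  83.  83.  83.  83.  83.  84.  84.  84.  84.  85.  86.  90.  91.  92.  92.  93.  93.  94.  94.  94.  96.]
 [ 26.  23.  24.  27.  25.   3.  12.   4.   9.  10.   5.  13.   8.   7.   0.   4.  13.  11.  15.   3.   3.   5.   3.  14.  17.  11.   8.   5.  14.]
 [-38.  48. -42. -39.  44.  62.  62.  50.  47. -36.  35.  35.  57.  60. -35. -35. -39. -36.  63.  57.  63.  56.  58.  53.  53.  56.  61.  56. -51.]
 [ 23.  84.  47.  42.  52.  93.  86.  74.  92.  60.  82.  57.  83.  83.  60.  51.  49.  51. 124.  59. 156. 165. 166.  91. 123. 120. 127. 140.  91.]]
hinge side 0
[]
```

```bash
python3 -c "
from cell import env
print(env.hand_in())"
```

```text
the job is handed in; nothing more can be done
None
```

The mould is face-down in the draining nest and the plate lies over it at its stop, measured by depth camera; the job is handed in at about 25 s, but no verdict came back. When the bar slid towards the fingertips near upright, I opened the jaw briefly to 15 mm around the 12 mm bar and regripped deeper, so the grip was not continuous there.

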